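# Hang the basket of rinsed pebbles on the drain arm

## Task

The amber-brown pebbles have been rinsed and must drain before they are set. First swing the yellow drain arm out over the black pan until it meets its stop; then hang the basket of amber pebbles by the middle of its handle in the hook at the end of the arm, lowering it gently, and leave it hanging level and still with the arm still out against its stop and all its pebbles inside. Leave the basket of grey pebbles, the tools and everything else on the bench where they are.

Things in the scene. Friction and masses are not known exactly. Their poses are not given: they have to be found in the camera images.
- swing_arm (a joint): angle (rad) of the yellow arm about its upright post: 0 = folded sideways (to the station's -y), 1.571 = out over the pan hard against its stop (to the station's -x, towards the robot). It grows clockwise seen from above. The hinge is stiff (0.4 N m, about 2.5 N at the hook) and the arm stays where it is left; it can be pushed anywhere along its side
- station: drain station fixed to the bench: 110 mm square foot and a round post 32 mm thick, 357 mm tall, on this body's z axis; origin at the foot of the post on the bench
- swing_arm_pivot (a point): on the hinge axis (the post's axis) at the height of the arm's bar, 292 mm above the bench. From a 44 mm thick sleeve on the post (224 to 324 mm high) the arm, a level round bar 12 mm thick, runs from here straight towards hook_seat, as far as 152 mm out, where it dips to the hook; a thinner strut below the bar ends 98 mm out
- hook_seat (a point): place of the basket handle's axis when fully home in the hook: 186 mm from the post axis along the arm, 273 mm above the bench, moving with the arm. The hook is the 12 mm round bar bent in the arm's upright plane: it slopes down from 152 mm out to a 12 mm flat seat (180 to 192 mm out, axis 262 mm high), then up to the free tip. The handle goes in from above, crosswise to the arm
- hook_tip (a point): top of the hook's free, upturned tip: 214 mm from the post axis along the arm, 306 mm above the bench; a handle whose axis is higher than 312 mm clears it
- drain_pan: black drain pan fixed below the hook's swung-out place, 200 mm (x) by 210 mm (y), rim 45 mm high; origin at the centre of its underside, 186 mm from the post along the station's -x
- amber_basket: open wire rinsing basket with three loose amber-brown pebbles, to be hung; 0.45 to 0.6 kg with them. 104 mm (its x) by 144 mm (its y), walls 60 mm tall; a rigid arched handle that does not fold: two 8 mm wire legs at y = +-70 mm rise to a straight level green 10 mm round bar along y, 160 mm above the underside. Origin: centre of the underside
- amber_basket_handle (a point): middle of the amber basket's green handle bar, on the bar's axis, 160 mm above the basket's underside; the bar runs along this point's y axis (62 mm to each side). Between the bar and the basket's rim there are 95 mm of free space
- amber_basket_middle (a point): centre of the amber basket's body, 30 mm above its underside; axes as the basket, z upright
- grey_basket_middle (a point): centre of the body (30 mm above the underside) of a second, equal basket with dark grey pebbles (same sizes, handle bar 160 mm above its underside, along its y); a bystander, to be left alone
- trowel_mid (a point): finishing trowel lying flat, 285 mm long, 45 mm high, black blade 190 x 85 mm with black handle; point on the blade near the middle of the tool; bystander
- mallet_mid (a point): rubber mallet lying down, 295 mm long, black head 60 mm thick, wooden handle; point on the handle; bystander
- wood_block_mid (a point): timber tamping block 150 x 65 x 45 mm; its centre; bystander
- brush_mid (a point): flat hand brush 200 mm long, wooden handle; its middle; bystander
- spray_bottle_mid (a point): clear bottle with a blue cap, 68 mm across, 190 mm tall; its centre; bystander
- amber_pebble_a_mid (a point): one of the three brown pebbles lying loose in the amber basket, about 56 x 38 x 30 mm and 80 g; this point is its centre
- amber_pebble_b_mid (a point): one of the three brown pebbles lying loose in the amber basket, about 56 x 38 x 30 mm and 80 g; this point is its centre
- amber_pebble_c_mid (a point): one of the three brown pebbles lying loose in the amber basket, about 56 x 38 x 30 mm and 80 g; this point is its centre

How it is judged:
On the way, in this order (a step that is already met when the one before it is completed fails the run):
1. the drain arm is swung out against its stop, with the basket not yet on it (value of joint swing_arm above 1.47 rad and contact force between amber_basket and swing_arm below 0.2 N), for 0.2 s.
2. the amber basket hangs by its handle in the hook (distance between amber_basket_handle and hook_seat below 0.03 m and contact force between amber_basket and swing_arm above 2 N), for 0.2 s.
At the end, for the whole second after the job is handed in: the arm is at its stop (joint over 1.45 rad); the middle of the amber handle is within 25 mm of the hook seat with the weight on the hook; the basket is within 0.25 rad of level, slower than 0.06 m/s, its three pebbles inside (each within 85 mm of the basket's middle) (value of joint swing_arm above 1.45 rad and distance between amber_basket_handle and hook_seat below 0.025 m and contact force between amber_basket and swing_arm above 2 N and angle between amber_basket_middle's own z axis and vertical below 0.25 rad and linear speed of amber_basket below 0.06 m/s and distance between each of amber_pebble_a_mid, amber_pebble_b_mid, amber_pebble_c_mid and amber_basket_middle below 0.085 m); the robot touches nothing.
It fails at once if a bystander is moved by more than 30 mm (distance of any of grey_basket_middle, trowel_mid, mallet_mid, wood_block_mid, brush_mid, spray_bottle_mid from where it was at the start of the episode above 0.03 m).
It fails at once if the amber basket is tipped by more than 0.8 rad (angle between amber_basket_middle's own z axis and vertical above 0.8 rad).
It fails at once if an amber pebble falls out of the basket (distance between any of amber_pebble_a_mid, amber_pebble_b_mid, amber_pebble_c_mid and amber_basket_middle above 0.12 m).
It fails at once if the basket is dropped or slammed onto the hook (over 30 N) (contact force between amber_basket and swing_arm above 30 N).
It also fails if it takes over 72 s, if anything falls off the work surface, if the arm or the gripper's body presses on something with over 40 N, if the wrist force passes 120 N, or if a joint passes its speed limit or range.

## Robot

A 6-joint arm with a two-finger parallel gripper is mounted at the origin on the work surface. World frame = base frame: x ahead of the robot, y to its left, z up, the work surface at z = 0. Lengths are in m, angles in rad, forces in N, time in s.
With the tool pointing down it reaches from about 0.3 to 0.775 m from the base axis. Payload 14.6 kg.
Tool frame: the origin (TCP) lies midway between the tips of the shut fingers; the grasp point (between the pads) lies 19 mm behind it (ctrl.pinch_z is the distance from the TCP to the grasp point, in m); z points along the fingers, y is the line along which they close (so a half turn about z gives the same grasp; the last joint's range is limited). The gripper opens to 94 mm and grips with 3 to 60 N. Pads are 16 mm wide; open, the fingers measure 119 mm over their backs; the gripper's body (75 mm by 177 mm) begins 78 mm behind the grasp point.
Start: joints at [1.054, 0.3, 1.521, -0, 1.321, -0.067], TCP at [0.239, 0.495, 0.166] pointing down, gripper open.
Joint ranges: [-3.03, 3.03], [-0.79, 2.21], [0.23, 2.52], [-1.04, 4.18], [0, 3.07], [-2.55, 2.55]. Speed limits (rad/s): [2.22, 2.22, 2.57, 3.14, 3.14, 3.14].

## Interface

Orientations are given as [roll, pitch, yaw] about the fixed x, y, z axes, in that order (R = Rz(yaw) Ry(pitch) Rx(roll)).
In Python, from station import ctrl gives the robot as it stands.
- The arm moves only by the tool jog_arm, never from a script. Its argument "motion" is a list of rows, each a list of 7 numbers: the shift along the tool's x, y, z in m, then the turn, a rotation vector about the tool's x, y, z in rad, then the opening, from -1 (shut) to 1 (fully open). In form: [[tx, ty, tz, rx, ry, rz, gripper], ...]. A call has 1 to 5 rows; each row shifts and turns the commanded pose from where the row before left it, along the tool's axes as they then stand; what a row does not reach is not made up. A row lasts 1/10 s, in which the tool goes at most 50 mm and 8.59 degrees, less where a joint would pass 70% of its speed; a pose out of reach is approached as far as the arm can. A call is refused whole if a number of a shift passes 0.05 or a number of a turn 0.15, either way. A call with a gripper value outside its range is refused whole. The fingers move at their own pace and stop on an object; "squeeze" is the grip in N (left out, the last holds). Time passes only in rows, so rows that do not move let the fingers close. It gives the time, the measured TCP pose, the force, the opening and the grip force at its end, in the units of the state.
- ctrl.get_obs(): the state, without advancing time (a new reading comes with each control period).
- ctrl.camera(name): name is "scene" or "top" or "wrist"; returns the picture (480x640x3 uint8, red, green, blue); there is no depth.
- ctrl.camera_model(name): a dict with "intrinsics" (3x3 intrinsics, pixels), "rvec" (rotation vector, rad) and "tvec" (3), from world to camera coordinates, as OpenCV has them. Camera axes: x right, y down, z forward; pixel columns grow to the right and rows downward; lengths in m; the calibration is good to about 2 mm. A picture is of the moment at which its call begins: read the wrist's pose just before it. camera_model takes no time and is no camera call; for the wrist camera it gives the pose at the moment of the call.
- ctrl.hand_in(): hands the job in; it is judged then, once.
The state is a dict: "time_s": time; "qpos": joint angles; "joint_vel": joint speeds; "tau": joint torques, N m; "ee_pos": TCP position; "eef_rot": TCP orientation; "force": force on the tool from outside, world axes, zero at the start; "moment": the same for the moment, N m; "grip_width": finger opening in m; "grip_force": force on a finger pad.
Only numpy, scipy, OpenCV 4.12 (cv2) and the standard library are available. Lean on these libraries where they do the work, as an engineer would, in place of code of your own. Each camera call takes 0.05 s, during which the arm holds its last target. There are 200 camera calls.

## Working session

There is one attempt and no reset: what is moved stays moved. The work goes in short steps, Python scripts to look and compute and a tool call to move; the robot and the scene stay as the last step left them, time stands still between calls to the robot, and variables do not carry over. Pictures are saved under pics/ and viewed, at most 10 in all, crops included, and the job is handed in when it is done.

Besides the shell and the picture viewer there is one more tool, called as name([rows], argument=value, ...), one row to a line, values as JSON. jog_arm: Moves the arm, as the interface text tells. Its arguments: {"type":"object","properties":{"motion":{"type":"array"},"squeeze":{"type":"number"}},"required":["motion"]}

```bash
mkdir -p pics; cat > h.py <<'E'
import numpy as np, cv2
from station import ctrl
def cam(n):
    m=ctrl.camera_model(n); K=np.array(m["intrinsics"]);R=cv2.Rodrigues(np.array(m["rvec"],float))[0];t=np.array(m["tvec"]).ravel()
    return K,R,t
def onz(n,uv,z):
    K,R,t=cam(n); c=-R.T@t; d=R.T@np.linalg.inv(K)@np.array([*uv,1.]); return c+d*(z-c[2])/d[2]
def proj(n,p):
    K,R,t=cam(n); q=K@(R@np.array(p,float)+t); return q[:2]/q[2]
def snap(n,f):
    im=ctrl.camera(n)[:,:,::-1].copy(); cv2.imwrite("pics/"+f,im); return im
E
python3 - <<'E'
from h import *
a=snap("top","top0.png");snap("scene","scene0.png")
o=ctrl.get_obs();print(o["time_s"],o["ee_pos"],o["eef_rot"],o["force"],ctrl.pinch_z)
for n in("top","scene"):
  K,R,t=cam(n);print(n,-R.T@t,R,K)
E
```

```text
0.1 [0.23902021 0.49506512 0.16506692] [-3.14060657e+00 -5.13824739e-05  2.69178583e+00] [ 0.20780348  0.45191957 -0.62502399] 0.0188
top [0.5563817  0.01228494 1.6395991 ] [[ 0.02077263 -0.99978201 -0.00210495]
 [-0.99855498 -0.02064267 -0.04961681]
 [ 0.04956255  0.00313258 -0.99876611]] [[617.12069467   0.         317.78198198]
 [  0.         617.12069467 238.464762  ]
 [  0.           0.           1.        ]]
scene [ 1.2661839  -0.39502027  1.01584932] [[ 0.51120972  0.8594297  -0.00672399]
 [ 0.62681171 -0.37817277 -0.68124331]
 [-0.58802356  0.34404352 -0.73202619]] [[494.44732309   0.         321.72098008]
 [  0.         494.44732309 237.20932699]
 [  0.           0.           1.        ]]
```

View pics/top0.png

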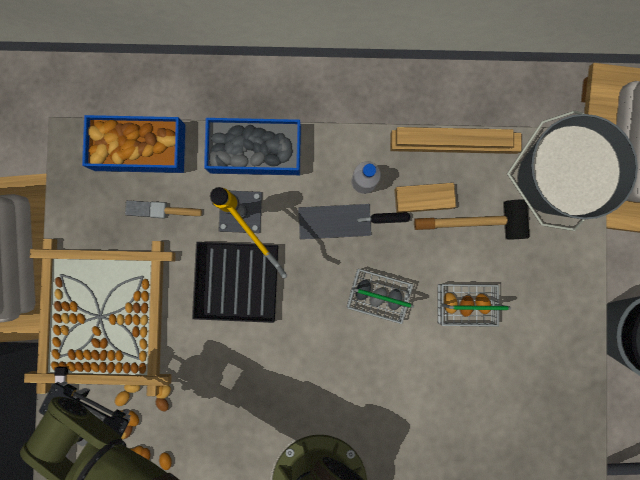

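View pics/scene0.png

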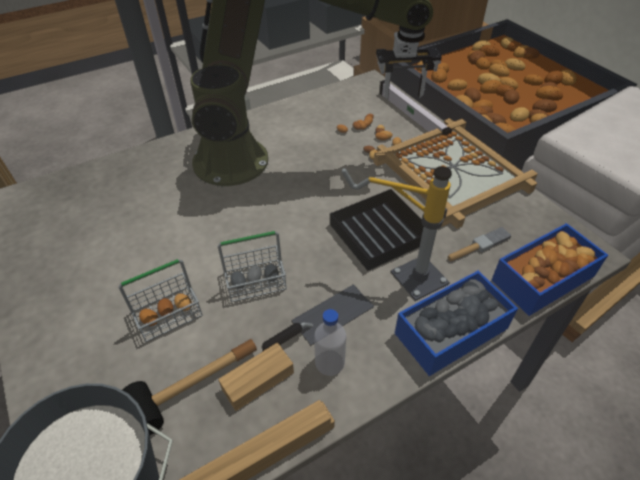

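The top view shows the post at about (219,197), the hook tip near (284,276), the amber basket near (470,304) with its handle from (443,308) to (508,307), and the grey basket at (382,295). I'll enlarge this area.

```bash
python3 - <<'E'
from h import *
a=cv2.imread("pics/top0.png")
c1=cv2.resize(a[180:330,185:300],None,fx=3.4,fy=3.4,interpolation=cv2.INTER_CUBIC)
c2=cv2.resize(a[255:335,420:530],None,fx=3.4,fy=3.4,interpolation=cv2.INTER_CUBIC)
W=np.zeros((520,790,3),np.uint8);W[:c1.shape[0],:c1.shape[1]]=c1;W[:c2.shape[0],400:400+c2.shape[1]]=c2
cv2.imwrite("pics/c0.png",W)
g=(a[:,:,1].astype(int)-np.maximum(a[:,:,2],a[:,:,0])>35)
n,l,s,_=cv2.connectedComponentsWithStats(g.astype(np.uint8))
for i in range(1,n):
  if s[i,4]>40:
    p=np.argwhere(l==i)[:,::-1]; e0=p[p[:,0].argmin()];e1=p[p[:,0].argmax()]
    box=cv2.minAreaRect(p.astype(np.float32));P,Q=onz("top",e0,.16),onz("top",e1,.16)
    print(e0,e1,box,P,Q,onz("top",box[0],.16))
for uv,z in [((219,195),.357),((284,276),.306)]: print(uv,onz("top",uv,z))
for uv in [(221,192),(263,192),(219,233),(262,232)]: print("foot",onz("top",uv,.01))
for uv in [(197,241),(278,243),(275,322),(193,320)]: print("pan",onz("top",uv,.045))
E
```

```text
[358 291] [410 304] ((384.1697998046875, 297.9056396484375), (54.120059967041016, 3.5713744163513184), 15.945395469665527) [ 0.506099   -0.08179109  0.16      ] [ 0.47775003 -0.20642458  0.16      ] [ 0.49095894 -0.14456611  0.16      ]
[454 306] [508 308] ((481.0, 307.5), (54.0, 3.0), 0.0) [ 0.47518956 -0.31143688  0.16      ] [ 0.47312906 -0.44022089  0.16      ] [ 0.47297117 -0.37584904  0.16      ]
(219, 195) [0.70665194 0.22450231 0.357     ]
(284, 276) [0.53999264 0.0876494  0.306     ]
foot [0.75541464 0.27683618 0.01      ]
foot [0.75770175 0.16534027 0.01      ]
foot [0.64632073 0.27901553 0.01      ]
foot [0.65132001 0.16530817 0.01      ]
pan [0.62248501 0.32962717 0.045     ]
pan [0.62164255 0.11991802 0.045     ]
pan [0.41831691 0.12275663 0.045     ]
pan [0.41901174 0.33371552 0.045     ]
```

View pics/c0.png

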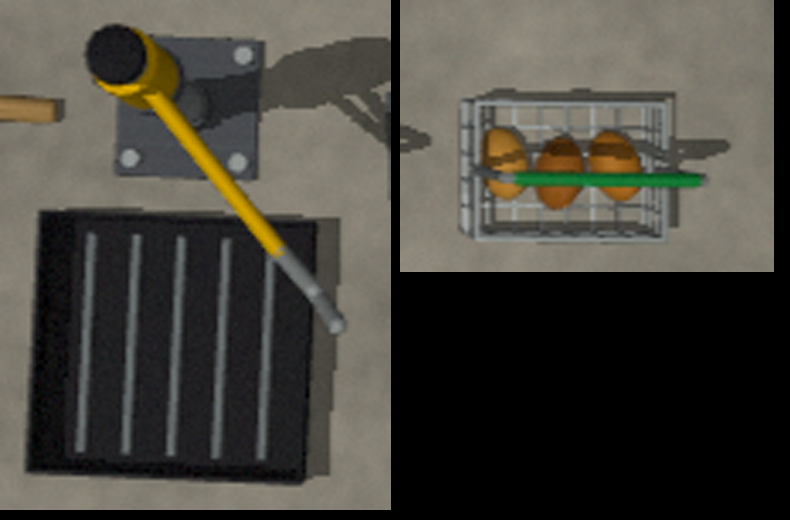

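jog_arm([
  [0,0,-0.05,0,0,0.14,-1],
  [0,0,-0.05,0,0,0.14,-1],
  [0,0,-0.05,0,0,0.14,-1],
  [0,0,-0.05,0,0,0.14,-1],
  [0,0,-0.04,0,0,0.14,-1],
])

```text
time_s: 0.6
ee_pos: [0.2389, 0.495, 0.4084]
eef_rot: [3.14, -0.001, 1.986]
force: [0.8, -0.7, -0.4]
grip_width: 0.0574
grip_force: 0.0
```

jog_arm([
  [0,0,0,0,0,0.14,-1],
  [0,0,0,0,0,0.14,-1],
  [0,0,0,0,0,0.14,-1],
  [-0.04,0.04,0,0,0,0,-1],
  [-0.04,0.04,0,0,0,0,-1],
])

```text
time_s: 1.1
ee_pos: [0.3101, 0.4241, 0.4048]
eef_rot: [-3.141, 0.001, 1.574]
force: [0.7, 0.6, -0.2]
grip_width: 0.0169
grip_force: 0.0
```

jog_arm([
  [-0.04,0.04,0,0,0,0,-1],
  [-0.04,0.04,0,0,0,0,-1],
  [-0.04,0.04,0,0,0,0,-1],
  [-0.04,0.04,0,0,0,0,-1],
  [-0.04,0.04,0,0,0,0,-1],
])

```text
time_s: 1.6
ee_pos: [0.4879, 0.2463, 0.4054]
eef_rot: [-3.141, 0.0, 1.572]
force: [0.2, 0.3, -0.4]
grip_width: 0.0004
grip_force: 0.0
```

jog_arm([
  [-0.04,0.04,0,0,0,0,-1],
  [-0.04,0.04,0,0,0,0,-1],
  [-0.04,0.04,0,0,0,0,-1],
  [0,0,0,0,0,0,-1],
  [0,0,0,0,0,0,-1],
])

```text
time_s: 2.1
ee_pos: [0.5934, 0.1415, 0.4045]
eef_rot: [-3.14, 0.0, 1.57]
force: [0.1, 0.3, -0.3]
grip_width: 0.0005
grip_force: 0.0
```

jog_arm([
  [-0.023,0.022,0,0,0,0,-1],
  [-0.023,0.022,0,0,0,0,-1],
  [0,0,0,0,0,0,-1],
  [0,0,0.02,0,0,0,-1],
  [0,0,0.02,0,0,0,-1],
])

```text
time_s: 2.6
ee_pos: [0.6364, 0.0977, 0.3658]
eef_rot: [3.14, -0.0, 1.573]
force: [0.4, 0.9, -1.3]
grip_width: 0.0004
grip_force: 0.0
```

jog_arm([
  [0,0,0.03,0,0,0,-1],
  [0,0,0.03,0,0,0,-1],
  [0,0,0.03,0,0,0,-1],
  [0,0,0,0,0,0,-1],
  [0,0,0,0,0,0,-1],
])

```text
time_s: 3.1
ee_pos: [0.6367, 0.0973, 0.2773]
eef_rot: [3.14, -0.0, 1.573]
force: [0.2, 0.2, 0.7]
grip_width: 0.0004
grip_force: 0.0
```

```bash
python3 - <<'E'
from h import *
a=snap("top","top1.png")
c=cv2.resize(a[150:330,160:340],None,fx=3,fy=3,interpolation=cv2.INTER_CUBIC);cv2.imwrite("pics/c1.png",c)
o=ctrl.get_obs();print(o["ee_pos"],o["force"])
E
```

```text
[0.6371325  0.09705775 0.27802693] [0.51881215 0.32569842 0.83798033]
```

View pics/c1.png

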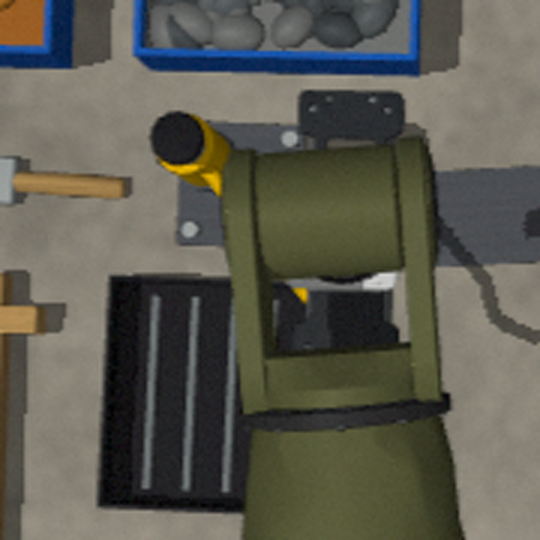

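The arm isn't disturbed and the closed fingers are beside it. I'll push along the arc.

jog_arm([
  [0.014,-0.01,0,0,0,0,-1],
  [0.014,-0.01,0,0,0,0,-1],
  [0.016,-0.014,0,0,0,0,-1],
  [0.016,-0.013,0,0,0,0,-1],
  [0.012,-0.005,0,0,0,0,-1],
])

```text
time_s: 3.65
ee_pos: [0.5837, 0.1701, 0.2768]
eef_rot: [3.14, -0.001, 1.573]
force: [-0.0, 0.3, -0.2]
grip_width: 0.0009
grip_force: 0.0
```

jog_arm([
  [0.012,-0.004,0,0,0,0,-1],
  [0.01,-0.003,0,0,0,0,-1],
  [0.008,-0.002,0,0,0,0,-1],
  [0,0,0,0,0,0,-1],
])

```text
time_s: 4.05
ee_pos: [0.5759, 0.1989, 0.2754]
eef_rot: [-3.141, -0.0, 1.573]
force: [-0.4, 0.4, 0.6]
grip_width: 0.0008
grip_force: 0.0
```

```bash
python3 - <<'E'
from h import *
b=snap("scene","scene2.png");a=snap("top","top2.png")
W=np.hstack([cv2.resize(b[130:310,320:480],None,fx=2.4,fy=2.4,interpolation=cv2.INTER_CUBIC),cv2.resize(a[150:330,160:340],None,fx=2.2,fy=2.4,interpolation=cv2.INTER_CUBIC)])
cv2.imwrite("pics/c2.png",W)
o=ctrl.get_obs();print(o["ee_pos"],o["force"]);print(proj("scene",[.574,.227,.292]),proj("scene",[.518,.2265,.262]))
E
```

```text
[0.57615312 0.19791808 0.27535232] [0.67590677 0.38128436 0.8111882 ]
[401.4575824 161.6039837] [386.00435511 159.0988933 ]
```

View pics/c2.png

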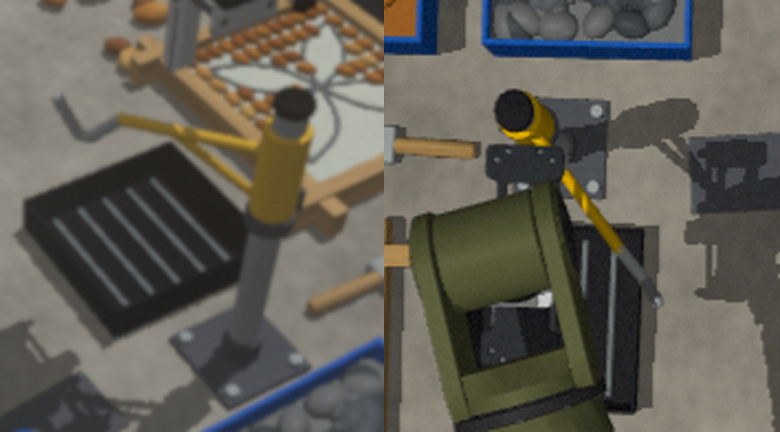

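```bash
python3 - <<'E'
from h import *
b=cv2.imread("pics/scene2.png");a=cv2.imread("pics/top2.png")
p=ctrl.get_obs()["ee_pos"]
th=.88
pts={"tcp":p,"tcp+60":p+[0,0,.06],"bar.13":np.array([.704-.13*.77,.2225-.13*.637,.292]),"tip":np.array([.704-.214*.77,.2225-.214*.637,.306])}
for n,im,(u0,v0) in(("scene",b,(320,60)),("top",a,(160,150))):
  for k,q in pts.items():
    uv=proj(n,q);print(n,k,uv);cv2.circle(im,tuple(int(round(x)) for x in uv),1,(0,0,255),-1)
W=np.hstack([cv2.resize(b[60:240,320:500],None,fx=2.2,fy=3,interpolation=cv2.INTER_CUBIC),cv2.resize(a[150:330,160:340],None,fx=2.2,fy=3,interpolation=cv2.INTER_CUBIC)])
cv2.imwrite("pics/c3.png",W)
E
```

```text
scene tcp [391.18550365 171.8330646 ]
scene tcp+60 [393.75931948 150.99912803]
scene bar.13 [378.12082276 181.53748415]
scene tip [342.47445177 168.74423502]
top tcp [235.30606083 258.42197825]
top tcp+60 [231.45665576 257.93032144]
top bar.13 [261.24753909 246.14460267]
top tip [284.6715156  276.37287773]
```

View pics/c3.png

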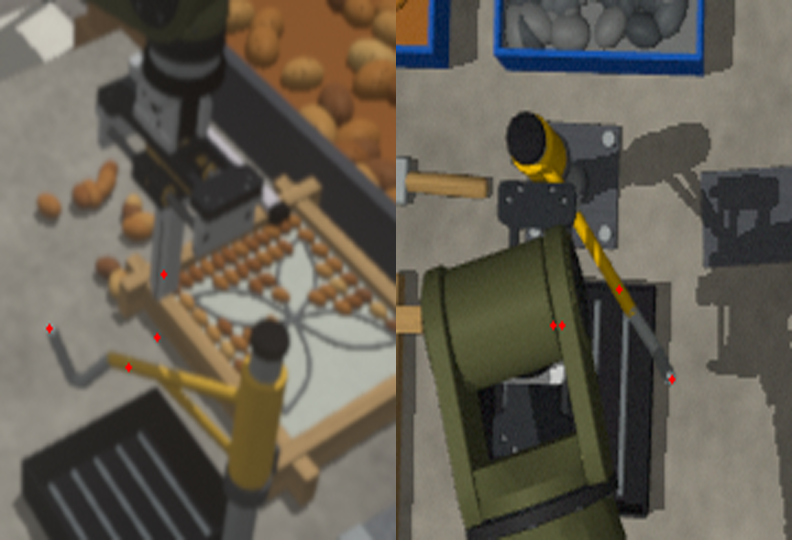

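```bash
python3 - <<'E'
from h import *
b=cv2.imread("pics/scene2.png")
w=snap("wrist","w2.png");p=ctrl.get_obs()["ee_pos"];print(p)
K,R,t=cam("wrist");print("wristcam",-R.T@t,R[2])
for k,q in {"tcp":p,"tcp+40":p+[0,0,.04],"hooktip":[.541,.0875,.306],"bar.13":[.604,.14,.292]}.items():
  uv=proj("wrist",q);print(k,uv);cv2.circle(w,tuple(int(round(x)) for x in uv),4,(0,0,255),-1)
W=np.hstack([cv2.resize(b[70:190,350:450],(400,480),interpolation=cv2.INTER_CUBIC),cv2.resize(w,(400,480))])
cv2.imwrite("pics/c4.png",W)
E
```

```text
[0.57619125 0.1977039  0.27537791]
wristcam [0.57667993 0.27546181 0.49392824] [-3.13159350e-05 -2.68470737e-01 -9.63287840e-01]
tcp [318.12989495 270.07647206]
tcp+40 [317.93603071 298.61095439]
hooktip [255.73604673 472.32735467]
bar.13 [367.36587444 376.66850841]
```

View pics/c4.png

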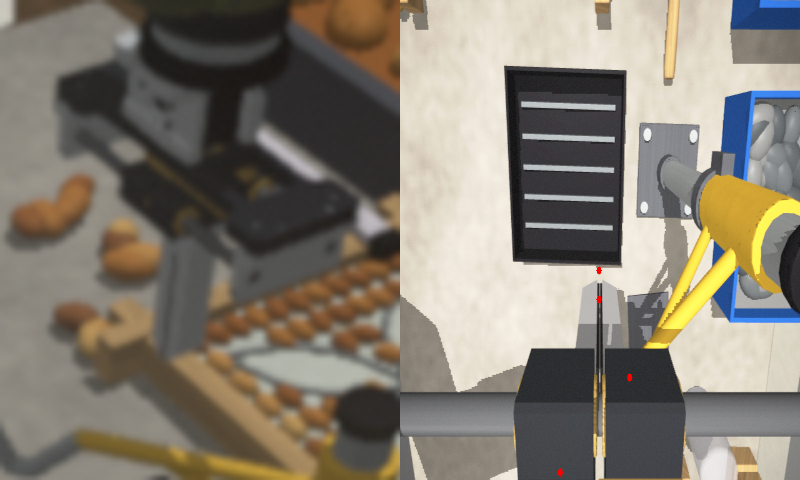

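```bash
python3 - <<'E'
from h import *
obj=np.array([[.4185,.332,.045],[.622,.33,.045],[.6216,.12,.045],[.418,.1228,.045]])
img=np.array([[168,67],[361.6,72],[350,264],[182,262.]])
for q in obj: print(proj("wrist",q))
K,R,t=cam("wrist")
ok,rv,tv=cv2.solvePnP(obj,img,K,None);R2=cv2.Rodrigues(rv)[0];print(-R2.T@tv.ravel(),R2[2],-R.T@t)
for q in ([.704,.2225,.357],[.649,.167,.01],[.757,.277,.01]): print(proj("wrist",q))
E
```

```text
[163.92792883  69.53962911]
[363.55546401  71.79347961]
[357.78517256 266.62999999]
[181.76467618 264.20679328]
[0.57695054 0.26800199 0.50569903] [ 0.0076648  -0.25399775 -0.96717444] [0.57667993 0.27546181 0.49392824]
[675.76735062 281.57458359]
[378.81911362 220.37339885]
[477.62713341 125.95804851]
```

The fingertips sit about 30 mm higher than the reported TCP, judging from the scene and wrist views, so they passed over the bar and the arm has not moved. I'll go back to the outer side and push from lower down.

jog_arm([
  [0,0,-0.05,0,0,0,-1],
  [-0.03,0.012,0,0,0,0,-1],
  [-0.035,0.015,0,0,0,0,-1],
  [-0.037,0.015,0,0,0,0,-1],
  [0,0,0,0,0,0,-1],
])

```text
time_s: 4.7
ee_pos: [0.6193, 0.0915, 0.3248]
eef_rot: [-3.141, 0.001, 1.567]
force: [0.2, 0.3, 0.7]
grip_width: 0.0006
grip_force: 0.0
```

jog_arm([
  [0,0,0.025,0,0,0,-1],
  [0,0,0.025,0,0,0,-1],
  [0,0,0.025,0,0,0,-1],
  [0,0,0.017,0,0,0,-1],
  [0,0,0,0,0,0,-1],
])

```text
time_s: 5.2
ee_pos: [0.6172, 0.096, 0.2312]
eef_rot: [-3.138, 0.0, 1.571]
force: [0.5, -0.5, -0.3]
grip_width: -0.0
grip_force: 0.0
```

jog_arm([
  [0.013,-0.008,0,0,0,0,-1],
  [0.013,-0.008,0,0,0,0,-1],
  [0.013,-0.008,0,0,0,0,-1],
])

```text
time_s: 5.5
ee_pos: [0.5935, 0.1362, 0.2347]
eef_rot: [3.14, 0.0, 1.572]
force: [0.3, -3.7, 1.1]
grip_width: 0.0005
grip_force: 1.6
```

jog_arm([
  [0.01,-0.009,0,0,0,0,-1],
  [0.012,-0.009,0,0,0,0,-1],
  [0.012,-0.007,0,0,0,0,-1],
  [0.012,-0.005,0,0,0,0,-1],
  [0.01,-0.004,0,0,0,0,-1],
])

```text
time_s: 6.0
ee_pos: [0.5595, 0.1921, 0.2336]
eef_rot: [3.142, 0.0, 1.572]
force: [2.8, -2.0, 1.0]
grip_width: 0.0005
grip_force: 1.3
```

jog_arm([
  [0.006,-0.001,0,0,0,0,-1],
  [0.004,0,0,0,0,0,-1],
  [0.003,0,0,0,0,0,-1],
])

```text
time_s: 6.3
ee_pos: [0.5588, 0.2042, 0.2333]
eef_rot: [-3.141, 0.0, 1.572]
force: [-2.2, -2.7, 1.0]
grip_width: 0.0007
grip_force: 1.3
```

Contact holds at about 3 N. I'll creep on until the stop shows up in the force.

jog_arm([
  [0.004,0,0,0,0,0,-1],
  [0.003,0,0,0,0,0,-1],
])

```text
time_s: 6.5
ee_pos: [0.5589, 0.2111, 0.2333]
eef_rot: [-3.141, 0.0, 1.571]
force: [-2.7, -2.6, 1.0]
grip_width: 0.0006
grip_force: 1.5
```

jog_arm([
  [0.003,0,0,0,0,0,-1],
  [0.002,0,0,0,0,0,-1],
])

```text
time_s: 6.7
ee_pos: [0.5588, 0.2136, 0.2334]
eef_rot: [-3.14, 0.005, 1.57]
force: [-6.5, -28.3, 3.2]
grip_width: 0.0001
grip_force: 14.2
```

jog_arm([
  [-0.01,0,0,0,0,0,-1],
  [-0.03,0.005,0,0,0,0,-1],
  [0,0,-0.03,0,0,0,-1],
  [0,0,-0.04,0,0,0,-1],
  [-0.03,0,-0.03,0,0,0,-1],
])

```text
time_s: 7.2
ee_pos: [0.5641, 0.1478, 0.3356]
eef_rot: [3.14, -0.001, 1.575]
force: [-0.2, 0.1, -0.3]
grip_width: 0.0003
grip_force: 0.0
```

jog_arm([
  [-0.045,-0.008,0,0,0,0,1],
  [-0.045,-0.008,0,0,0,0,1],
  [-0.045,-0.008,0,0,0,0,1],
  [-0.045,-0.008,0,0,0,0,1],
  [-0.045,-0.008,0,0,0,0,1],
])

```text
time_s: 7.7
ee_pos: [0.5239, -0.0805, 0.3338]
eef_rot: [3.14, -0.0, 1.572]
force: [0.8, -0.1, -0.6]
grip_width: 0.0373
grip_force: 0.0
```

jog_arm([
  [-0.045,-0.008,0,0,0,0,1],
  [-0.045,-0.008,0,0,0,0,1],
  [-0.045,-0.008,0,0,0,0,1],
  [-0.045,-0.008,0,0,0,0,1],
  [-0.045,-0.008,0,0,0,0,1],
])

```text
time_s: 8.2
ee_pos: [0.4842, -0.3058, 0.3338]
eef_rot: [3.14, 0.0, 1.572]
force: [1.8, 0.7, -0.6]
grip_width: 0.0773
grip_force: 0.0
```

jog_arm([
  [-0.04,-0.008,0,0,0,0,1],
  [-0.04,-0.008,0,0,0,0,1],
  [0,0,0,0,0,0,1],
  [0,0,0,0,0,0,1],
])

```text
time_s: 8.6
ee_pos: [0.4685, -0.3846, 0.3331]
eef_rot: [3.141, -0.001, 1.571]
force: [0.7, 0.5, -0.6]
grip_width: 0.0939
grip_force: 0.0
```

jog_arm([
  [-0.018,0.004,0.03,0,0,0,1],
  [0,0,0.04,0,0,0,1],
  [0,0,0.04,0,0,0,1],
  [0,0,0.02,0,0,0,1],
  [0,0,0,0,0,0,1],
])

```text
time_s: 9.1
ee_pos: [0.4725, -0.4001, 0.2011]
eef_rot: [-3.139, -0.003, 1.573]
force: [0.5, 0.3, 0.7]
grip_width: 0.094
grip_force: 0.0
```

```bash
python3 - <<'E'
from h import *
p=ctrl.get_obs()["ee_pos"];w=snap("wrist","w5.png");t=snap("top","top5.png");print(p)
g=(w[:,:,1].astype(int)-np.maximum(w[:,:,2],w[:,:,0])>40).astype(np.uint8)
q=np.argwhere(g)[:,::-1]
if len(q):
  e=[q[q[:,0].argmin()],q[q[:,0].argmax()],q[q[:,1].argmin()],q[q[:,1].argmax()]]
  for x in e: print(x,onz("wrist",x,.16))
  r=cv2.minAreaRect(q.astype(np.float32));print(r,onz("wrist",r[0],.16))
for k,z in {"tcp":p,"grasp":p+[0,0,.019],"tcp+40":p+[0,0,.04],"mid":[.473,-.376,.16]}.items():
  uv=proj("wrist",z);print(k,uv);cv2.circle(w,tuple(int(round(x)) for x in uv),3,(0,0,255),-1)
W=np.hstack([cv2.resize(w,(480,480)),cv2.resize(t[160:320,180:290],None,fx=2.8,fy=3,interpolation=cv2.INTER_CUBIC)])
cv2.imwrite("pics/c5.png",W)
E
```

```text
[ 0.47248541 -0.40012876  0.20108119]
[310 111] [ 0.46820715 -0.31418157  0.16      ]
[326 268] [ 0.47871771 -0.41606281  0.16      ]
[312 106] [ 0.46944158 -0.31126221  0.16      ]
[317 306] [ 0.47261535 -0.44417294  0.16      ]
((318.0874328613281, 205.9900665283203), (200.05235290527344, 15.04970645904541), 89.64191436767578) [ 0.47326371 -0.37327515  0.16      ]
tcp [316.60082994 265.48832953]
grasp [316.44722528 277.19943202]
tcp+40 [316.24414205 292.68287198]
mid [317.6778647  210.09642642]
```

View pics/c5.png

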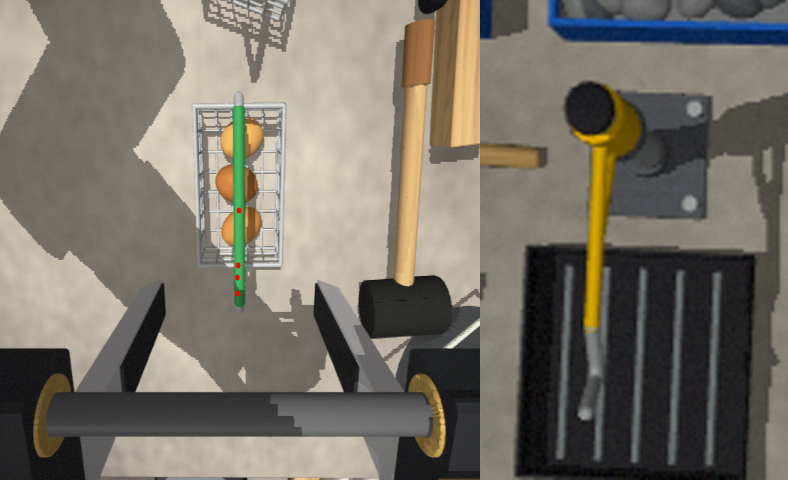

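The drain arm is straight out over the pan, at its stop. The wrist view has the green bar centred between the open fingers (column 238) and the fingertips at row 285 or so, above the projected TCP. I'll descend a bit deeper than nominal and grip.

jog_arm([
  [-0.001,0.001,0.03,0,0,0,1],
  [-0.001,0,0.03,0,0,0,1],
  [0,0,0.028,0,0,0,1],
  [0,0,0,0,0,0,1],
])

```text
time_s: 9.6
ee_pos: [0.4732, -0.4031, 0.114]
eef_rot: [-3.139, -0.002, 1.572]
force: [-0.0, 0.2, 0.1]
grip_width: 0.0939
grip_force: 0.0
```

```bash
python3 - <<'E'
from h import *
o=ctrl.get_obs();p=o["ee_pos"];print(p,o["force"])
s=snap("scene","s6.png");w=snap("wrist","w6.png")
for q in (p,p+[0,0,.019],p+[0,0,.054]): print(proj("scene",q),proj("wrist",q))
print(proj("scene",[.473,-.375,.16]))
W=np.hstack([cv2.resize(s[200:350,80:230],(450,450),interpolation=cv2.INTER_CUBIC),cv2.resize(w,(350,450))])
cv2.imwrite("pics/c6.png",W)
E
```

```text
[ 0.47322508 -0.40311287  0.11400909] [-0.01330451  0.18709681  0.07171252]
[142.95432027 290.18779367] [316.03375829 265.67763444]
[140.65692949 285.08479215] [315.84771864 277.43273533]
[136.27058667 275.34177662] [315.40750946 305.24779037]
[149.74717922 272.4083938 ]
```

View pics/c6.png

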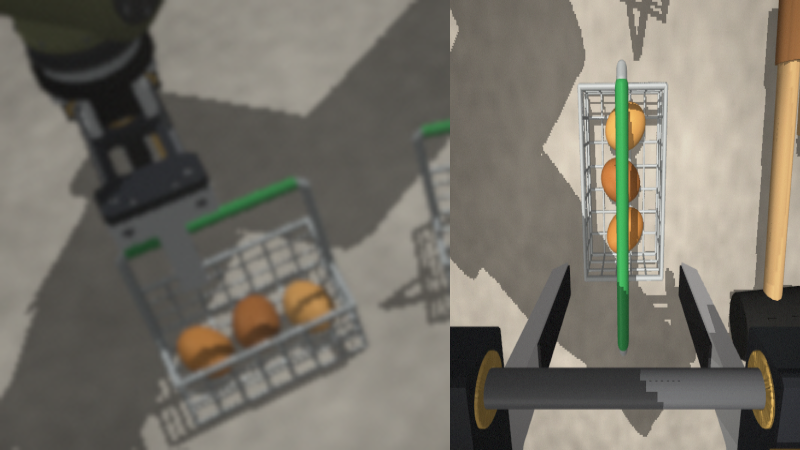

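The finger crosses the bar about 20 mm above its tip, between one leg and the middle. I'll close.

jog_arm([
  [0,0,0,0,0,0,-1],
  [0,0,0,0,0,0,-1],
  [0,0,0,0,0,0,-1],
  [0,0,0,0,0,0,-1],
  [0,0,0,0,0,0,-1],
], squeeze=55)

```text
time_s: 10.2
ee_pos: [0.4736, -0.4041, 0.1158]
eef_rot: [3.141, 0.0, 1.572]
force: [0.4, -0.2, -0.1]
grip_width: 0.0575
grip_force: 0.0
```

jog_arm([
  [0,0,0,0,0,0,-1],
  [0,0,0,0,0,0,-1],
  [0,0,0,0,0,0,-1],
  [0,0,0,0,0,0,-1],
  [0,0,0,0,0,0,-1],
])

```text
time_s: 10.7
ee_pos: [0.4736, -0.404, 0.1155]
eef_rot: [-3.142, -0.0, 1.572]
force: [0.1, 0.3, -0.9]
grip_width: 0.0175
grip_force: 0.0
```

jog_arm([
  [0,0,0,0,0,0,-1],
  [0,0,0,0,0,0,-1],
  [0,0,0,0,0,0,-1],
  [0,0,0,0,0,0,-1],
])

```text
time_s: 11.1
ee_pos: [0.4735, -0.404, 0.1155]
eef_rot: [-3.141, -0.0, 1.572]
force: [-1.2, -0.4, 1.1]
grip_width: 0.0084
grip_force: 55.0
```

jog_arm([
  [0,0,-0.01,0,0,0,-1],
  [0,0,-0.01,0,0,0,-1],
  [0,0,-0.01,0,0,0,-1],
  [0,0,0,0,0,0,-1],
])

```text
time_s: 11.5
ee_pos: [0.4742, -0.4045, 0.1476]
eef_rot: [3.139, 0.002, 1.572]
force: [-0.0, -0.4, -3.9]
grip_width: 0.0083
grip_force: 55.0
```

jog_arm([
  [0,0,-0.02,0,0,0,-1],
  [0,0,-0.035,0,0,0,-1],
  [0,0,-0.04,0,0,0,-1],
  [0,0,-0.04,0,0,0,-1],
  [0,0,-0.03,0,0,0,-1],
])

```text
time_s: 12.0
ee_pos: [0.4736, -0.404, 0.3133]
eef_rot: [3.14, 0.001, 1.572]
force: [0.2, -0.1, -4.1]
grip_width: 0.008
grip_force: 55.0
```

jog_arm([
  [0.005,0,-0.02,0,0,0,-1],
  [0.015,0.001,0,0,0,0,-1],
  [0.02,0.002,0,0,0,0,-1],
  [0.025,0.002,0,0,0,0,-1],
  [0.025,0.002,0,0,0,0,-1],
])

```text
time_s: 12.5
ee_pos: [0.4804, -0.3132, 0.3302]
eef_rot: [-3.141, -0.0, 1.571]
force: [0.2, 0.6, -4.6]
grip_width: 0.0081
grip_force: 55.0
```

jog_arm([
  [0.025,0.002,0,0,0,0,-1],
  [0.025,0.002,0,0,0,0,-1],
  [0.025,0.002,0,0,0,0,-1],
  [0.025,0.002,0,0,0,0,-1],
  [0.025,0.002,0,0,0,0,-1],
])

```text
time_s: 13.0
ee_pos: [0.4903, -0.1879, 0.3305]
eef_rot: [-3.142, -0.0, 1.572]
force: [0.2, 0.8, -4.8]
grip_width: 0.0084
grip_force: 55.0
```

jog_arm([
  [0.025,0.002,0,0,0,0,-1],
  [0.025,0.002,0,0,0,0,-1],
  [0.025,0.002,0,0,0,0,-1],
  [0.025,0.002,0,0,0,0,-1],
  [0.025,0.002,0,0,0,0,-1],
])

```text
time_s: 13.5
ee_pos: [0.5001, -0.063, 0.3305]
eef_rot: [3.142, -0.0, 1.572]
force: [0.1, 0.5, -4.6]
grip_width: 0.0083
grip_force: 55.0
```

jog_arm([
  [0.025,0.002,0,0,0,0,-1],
  [0.025,0.002,0,0,0,0,-1],
  [0.025,0.002,0,0,0,0,-1],
  [0.02,0.002,0,0,0,0,-1],
  [0.01,0.001,0,0,0,0,-1],
])

```text
time_s: 14.0
ee_pos: [0.509, 0.0424, 0.3305]
eef_rot: [-3.141, -0.0, 1.573]
force: [-0.6, -0.9, -3.5]
grip_width: 0.0084
grip_force: 55.0
```

The handle is a closed arch, so the hook has to enter it from the free-tip side (−x). I'll move back in x, lower to the threading height and measure the bar numerically.

jog_arm([
  [0,-0.015,0,0,0,0,-1],
  [0,-0.02,0.01,0,0,0,-1],
  [0,-0.02,0.015,0,0,0,-1],
  [0,-0.015,0.012,0,0,0,-1],
  [0,0,0,0,0,0,-1],
])

```text
time_s: 14.5
ee_pos: [0.4376, 0.0406, 0.2927]
eef_rot: [-3.14, 0.0, 1.572]
force: [-0.2, -0.3, -4.9]
grip_width: 0.0085
grip_force: 55.0
```

```bash
cat > m.py <<'E'
from h import *
import sys
def meas(tag):
  o=ctrl.get_obs();p=o["ee_pos"];print(p,o["force"],o["moment"])
  for n in("wrist","scene","top"):
    w=snap(n,n+tag+".png")
    g=(w[:,:,1].astype(int)-np.maximum(w[:,:,2],w[:,:,0])>30).astype(np.uint8)
    k,l,s,_=cv2.connectedComponentsWithStats(g)
    for i in range(1,k):
      if s[i,4]<25: continue
      q=np.argwhere(l==i)[:,::-1];r=cv2.minAreaRect(q.astype(np.float32));b=cv2.boxPoints(r)
      L=r[1]; i0=np.argsort([np.linalg.norm(b[0]-b[1]),np.linalg.norm(b[1]-b[2])])
      e=((b[0]+b[1])/2,(b[2]+b[3])/2) if i0[0]==0 else ((b[1]+b[2])/2,(b[3]+b[0])/2)
      z=p[2]+.0445
      print(n,s[i,4],[ (x.round(1),onz(n,x,z).round(4)) for x in e])
    for d in(0,.0445):
      print(n,"exp ends",[proj(n,[p[0],p[1]+.029+y,p[2]+.0445]).round(1) for y in(-.062,.062)])
      break
if __name__=="__main__": meas(sys.argv[1])
E
python3 m.py 7
```

```text
[0.43760079 0.04060373 0.29274528] [-0.17284289 -0.25077975 -4.85017893] [-0.2640332   0.20808959 -0.03236643]
wrist 6249 [(array([317.5,  84. ], dtype=float32), array([0.4386, 0.1351, 0.3372])), (array([317.5, 376. ], dtype=float32), array([0.4386, 0.0013, 0.3372]))]
wrist exp ends [array([315.4, 364.6]), array([314.9,  93.2])]
scene 71 [(array([337.1, 128.2], dtype=float32), array([0.4378, 0.1345, 0.3372])), (array([310.6, 136.9], dtype=float32), array([0.4358, 0.0638, 0.3372]))]
scene exp ends [array([289.6, 145. ]), array([336. , 128.5])]
top 184 [(array([358.2, 290.5], dtype=float32), array([ 0.5132, -0.0708,  0.3372])), (array([410.2, 305.3], dtype=float32), array([ 0.4844, -0.1807,  0.3372]))]
top 28 [(array([264., 323.], dtype=float32), array([0.441 , 0.1255, 0.3372])), (array([259., 323.], dtype=float32), array([0.4408, 0.136 , 0.3372]))]
top exp ends [array([320.1, 325.8]), array([261.1, 324.6])]
```

```bash
python3 - <<'E'
from h import *
print(onz("top",(217.5,297.3),.306),onz("top",(219.8,266.7),.298),onz("top",(221.5,215),.298))
print(onz("top",(219.5,195.5),.357))
E
```

```text
[0.49122283 0.22981412 0.306     ] [0.55715572 0.22803207 0.298     ] [0.669856   0.22755113 0.298     ]
[0.70562439 0.22342761 0.357     ]
```

jog_arm([
  [0.01,0,0.002,0,0,0,-1],
  [0.02,0,0,0,0,0,-1],
  [0.025,0,0,0,0,0,-1],
  [0.025,0,0,0,0,0,-1],
  [0.025,0,0,0,0,0,-1],
])

```text
time_s: 15.15
ee_pos: [0.4393, 0.1476, 0.2916]
eef_rot: [3.141, -0.0, 1.572]
force: [-0.4, 0.3, -4.9]
grip_width: 0.0085
grip_force: 55.0
```

jog_arm([
  [0.02,0,0,0,0,0,-1],
  [0.02,0,0,0,0,0,-1],
  [0.013,0,0,0,0,0,-1],
  [0,0,0,0,0,0,-1],
  [0,0,0,0,0,0,-1],
])

```text
time_s: 15.65
ee_pos: [0.4391, 0.1988, 0.2914]
eef_rot: [-3.141, 0.0, 1.572]
force: [0.3, -0.3, -4.8]
grip_width: 0.0087
grip_force: 55.0
```

```bash
python3 m.py 8; python3 - <<'E'
from h import *
s=cv2.imread("pics/scene8.png");w=cv2.imread("pics/wrist8.png")
for n,im in(("scene",s),("wrist",w)):
  for q in([.491,.2298,.306],[.519,.229,.273]):
    uv=proj(n,q);print(n,uv);cv2.circle(im,tuple(int(round(x)) for x in uv),1,(0,0,255),-1)
cv2.imwrite("pics/c8.png",np.hstack([cv2.resize(s[100:250,300:450],(450,450),interpolation=cv2.INTER_CUBIC),cv2.resize(w,(350,450))]))
E
```

```text
[0.43907037 0.1987596  0.29142398] [ 0.31389494 -0.32734113 -4.80433895] [-0.26149181  0.09268205  0.03481511]
wrist 6222 [(array([318.,  84.], dtype=float32), array([0.4391, 0.2928, 0.3359])), (array([318., 376.], dtype=float32), array([0.4391, 0.1597, 0.3359]))]
wrist exp ends [array([317.9, 365. ]), array([317.9,  92.1])]
scene 54 [(array([391.9, 109.7], dtype=float32), array([0.4401, 0.2925, 0.3359])), (array([368.8, 117.4], dtype=float32), array([0.4382, 0.2249, 0.3359]))]
scene 152 [(array([274. , 231.8], dtype=float32), array([ 0.6611, -0.146 ,  0.3359])), (array([221. , 242.9], dtype=float32), array([ 0.6354, -0.2435,  0.3359]))]
scene exp ends [array([348.5, 124.9]), array([390.7, 109.8])]
top 216 [(array([357.9, 290.5], dtype=float32), array([ 0.5132, -0.0703,  0.3359])), (array([410.2, 305.4], dtype=float32), array([ 0.4842, -0.1808,  0.3359]))]
top exp ends [array([244.9, 323.5]), array([185.9, 322.2])]
scene [382.14711336 138.10377409]
scene [387.4892729  155.36676278]
wrist [419.62276445 221.27773224]
wrist [453.80249286 210.22224318]
```

View pics/c8.png

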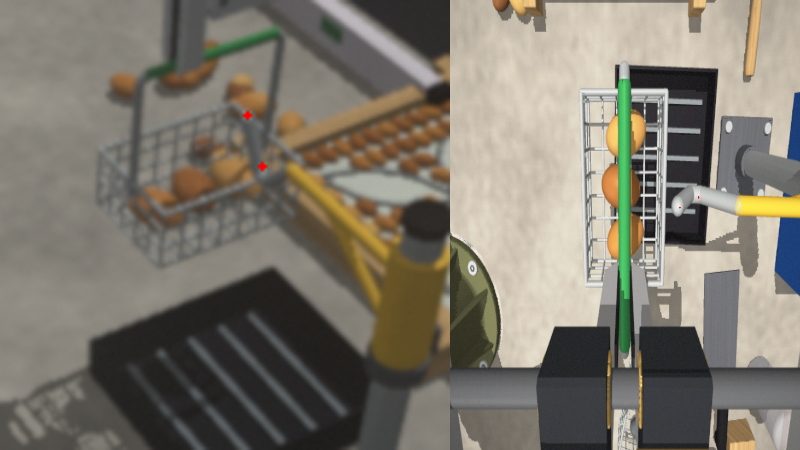

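Threading is aligned: the hook tip matches its projection, and the handle is about 24 mm above it and centred within about 2 mm in y. I'll move in.

jog_arm([
  [0.001,0.01,0,0,0,0,-1],
  [0.001,0.018,0,0,0,0,-1],
  [0,0.02,0,0,0,0,-1],
  [0,0.02,0,0,0,0,-1],
  [0,0.012,0,0,0,0,-1],
])

```text
time_s: 16.3
ee_pos: [0.5208, 0.2004, 0.2911]
eef_rot: [-3.141, 0.0, 1.571]
force: [-0.2, -0.8, -4.5]
grip_width: 0.0087
grip_force: 55.0
```

jog_arm([
  [0,0,0,0,0,0,-1],
  [0,0,0.01,0,0,0,-1],
  [0,0,0.013,0,0,0,-1],
  [0,0,0.013,0,0,0,-1],
  [0,0,0.01,0,0,0,-1],
])

```text
time_s: 16.8
ee_pos: [0.5183, 0.201, 0.2439]
eef_rot: [-3.14, 0.0, 1.572]
force: [0.5, -0.8, -3.7]
grip_width: 0.0084
grip_force: 55.0
```

jog_arm([
  [0,0,0.004,0,0,0,-1],
  [0,0,0.002,0,0,0,-1],
  [0,0,0,0,0,0,-1],
])

```text
time_s: 17.1
ee_pos: [0.519, 0.2011, 0.2396]
eef_rot: [3.141, -0.0, 1.572]
force: [0.3, -0.0, -4.6]
grip_width: 0.0081
grip_force: 55.0
```

jog_arm([
  [0,0,0.003,0,0,0,-1],
  [0,0,0.002,0,0,0,-1],
  [0,0,0.002,0,0,0,-1],
  [0,0,0,0,0,0,-1],
])

```text
time_s: 17.5
ee_pos: [0.5189, 0.201, 0.2323]
eef_rot: [-3.141, 0.0, 1.572]
force: [0.1, -0.4, -4.6]
grip_width: 0.0086
grip_force: 55.0
```

jog_arm([
  [0,0,0.002,0,0,0,-1],
  [0,0,0,0,0,0,-1],
])

```text
time_s: 17.7
ee_pos: [0.5189, 0.201, 0.2303]
eef_rot: [-3.141, 0.0, 1.572]
force: [0.9, -0.2, -4.8]
grip_width: 0.0081
grip_force: 55.0
```

jog_arm([
  [0,0,0.002,0,0,0,-1],
  [0,0,0,0,0,0,-1],
])

```text
time_s: 17.9
ee_pos: [0.519, 0.201, 0.2285]
eef_rot: [3.141, -0.0, 1.572]
force: [0.7, 0.9, -4.0]
grip_width: 0.0084
grip_force: 55.0
```

jog_arm([
  [0,0,0.0015,0,0,0,-1],
  [0,0,0,0,0,0,-1],
])

```text
time_s: 18.1
ee_pos: [0.5191, 0.201, 0.2275]
eef_rot: [3.141, -0.0, 1.572]
force: [-0.6, -1.5, 2.2]
grip_width: 0.0085
grip_force: 55.0
```

jog_arm([
  [0,0,0.0015,0,0,0,-1],
  [0,0,0,0,0,0,-1],
])

```text
time_s: 18.3
ee_pos: [0.5193, 0.2009, 0.2265]
eef_rot: [3.14, -0.0, 1.572]
force: [-1.6, -2.9, 7.6]
grip_width: 0.0085
grip_force: 55.0
```

Seated. I'll ease off 1 mm so only the weight rests on the hook, then open.

jog_arm([
  [0,0,-0.0014,0,0,0,-1],
  [0,0,0,0,0,0,-1],
], squeeze=15)

```text
time_s: 18.5
ee_pos: [0.5191, 0.2011, 0.2272]
eef_rot: [3.141, -0.0, 1.572]
force: [1.7, 0.2, -1.7]
grip_width: 0.0093
grip_force: 15.0
```

jog_arm([
  [0,0,0,0,0,0,-0.7],
  [0,0,0,0,0,0,-0.6],
  [0,0,0,0,0,0,-0.4],
  [0,0,0,0,0,0,-0.4],
  [0,0,0,0,0,0,-0.4],
])

```text
time_s: 19.0
ee_pos: [0.519, 0.201, 0.2269]
eef_rot: [-3.142, -0.0, 1.572]
force: [0.1, -0.5, 0.9]
grip_width: 0.0283
grip_force: 0.0
```

```bash
python3 m.py 9
```

```text
[0.51895594 0.20104274 0.22693171] [ 0.05132709 -0.49925008  0.86524678] [-0.08206975  0.07750054 -0.02791632]
wrist 6505 [(array([318.,  83.], dtype=float32), array([0.519 , 0.2957, 0.2714])), (array([318., 378.], dtype=float32), array([0.519 , 0.1613, 0.2714]))]
wrist exp ends [array([317.9, 365.7]), array([318. ,  92.9])]
scene 52 [(array([409. , 146.9], dtype=float32), array([0.5176, 0.2955, 0.2714])), (array([389.7, 154.2], dtype=float32), array([0.5164, 0.2376, 0.2714]))]
scene 153 [(array([274. , 231.8], dtype=float32), array([ 0.6038, -0.1224,  0.2714])), (array([221. , 242.9], dtype=float32), array([ 0.5757, -0.2291,  0.2714]))]
scene exp ends [array([366.6, 164.1]), array([408.2, 147.7])]
top 215 [(array([357.9, 290.4], dtype=float32), array([ 0.5112, -0.0744,  0.2714])), (array([410.2, 305.3], dtype=float32), array([ 0.4807, -0.1904,  0.2714]))]
top exp ends [array([248.3, 284.6]), array([192.3, 283.4])]
```

jog_arm([
  [0,0,0,0,0,0,0.2],
  [0,0,0,0,0,0,0.2],
  [0,0,0,0,0,0,0.2],
  [0,0,-0.01,0,0,0,0.2],
  [0,0,-0.02,0,0,0,0.2],
])

```text
time_s: 19.65
ee_pos: [0.5185, 0.2009, 0.2568]
eef_rot: [-3.14, 0.001, 1.572]
force: [0.6, -0.8, 0.1]
grip_width: 0.0564
grip_force: 0.0
```

jog_arm([
  [0,0,-0.03,0,0,0,0.2],
  [0,0,-0.04,0,0,0,0.2],
  [0,0,-0.04,0,0,0,0.2],
  [0,0,-0.03,0,0,0,0.2],
  [0,0,0,0,0,0,0.2],
])

```text
time_s: 20.15
ee_pos: [0.5194, 0.2011, 0.4019]
eef_rot: [3.135, -0.002, 1.572]
force: [-0.1, -0.1, 1.3]
grip_width: 0.0563
grip_force: 0.0
```

jog_arm([
  [0,0,0,0,0,0,0.2],
  [0,0,0,0,0,0,0.2],
  [0,0,0,0,0,0,0.2],
  [0,0,0,0,0,0,0.2],
  [0,0,0,0,0,0,0.2],
])

```text
time_s: 20.65
ee_pos: [0.5189, 0.201, 0.3966]
eef_rot: [-3.141, 0.0, 1.572]
force: [0.7, 0.9, 0.3]
grip_width: 0.0565
grip_force: 0.0
```

```bash
python3 m.py 10|grep -v top; python3 m.py 11|grep -v top
```

```text
[0.51890341 0.20100454 0.39663647] [0.65557391 0.88969339 0.31678131] [-0.11410678  0.08919798  0.0441272 ]
wrist 1779 [(array([318.1, 105.9], dtype=float32), array([0.519 , 0.2871, 0.4411])), (array([320.3, 262. ], dtype=float32), array([0.52  , 0.2206, 0.4411]))]
wrist 320 [(array([302.7, 435.6], dtype=float32), array([0.5112, 0.1276, 0.4411])), (array([288.7, 479.9], dtype=float32), array([0.5036, 0.0997, 0.4411]))]
wrist exp ends [array([317.8, 365.6]), array([317.9,  93. ])]
scene 112 [(array([409.1, 146.3], dtype=float32), array([0.6867, 0.1396, 0.4411])), (array([367.9, 162.7], dtype=float32), array([0.6872, 0.044 , 0.4411]))]
scene 116 [(array([262.1, 234.3], dtype=float32), array([ 0.7498, -0.2033,  0.4411])), (array([221. , 242.8], dtype=float32), array([ 0.733 , -0.2669,  0.4411]))]
scene exp ends [array([371.3, 101.2]), array([417.5,  85.4])]
[0.51895591 0.20101412 0.39687441] [0.0116844  0.16038022 0.16595312] [-0.04762642  0.04977347  0.00098679]
wrist 1790 [(array([319., 106.], dtype=float32), array([0.5194, 0.287 , 0.4414])), (array([319., 262.], dtype=float32), array([0.5194, 0.2207, 0.4414]))]
wrist 318 [(array([302.5, 435.8], dtype=float32), array([0.5111, 0.1276, 0.4414])), (array([288.9, 479.9], dtype=float32), array([0.5037, 0.0998, 0.4414]))]
wrist exp ends [array([317.9, 365.7]), array([318. ,  92.9])]
scene 109 [(array([409.3, 146.7], dtype=float32), array([0.6883, 0.1387, 0.4414])), (array([367.9, 162.7], dtype=float32), array([0.6873, 0.0439, 0.4414]))]
scene 117 [(array([262.1, 234.3], dtype=float32), array([ 0.7499, -0.2034,  0.4414])), (array([221. , 242.9], dtype=float32), array([ 0.7333, -0.267 ,  0.4414]))]
scene exp ends [array([371.4, 101.1]), array([417.5,  85.3])]
```

The bar is level and still at the seat: the scene-view ends at (409,147) and (368,163) match the expected positions. I'll wait briefly for it to settle, then hand in.

jog_arm([
  [0,0,-0.02,0,0,0,0.2],
  [0,0,0,0,0,0,0.2],
  [0,0,0,0,0,0,0.2],
  [0,0,0,0,0,0,0.2],
  [0,0,0,0,0,0,0.2],
])

```text
time_s: 21.45
ee_pos: [0.5189, 0.201, 0.4163]
eef_rot: [-3.141, 0.0, 1.572]
force: [-0.1, -0.7, -1.0]
grip_width: 0.0565
grip_force: 0.0
```

jog_arm([
  [0,0,0,0,0,0,0.2],
  [0,0,0,0,0,0,0.2],
  [0,0,0,0,0,0,0.2],
  [0,0,0,0,0,0,0.2],
  [0,0,0,0,0,0,0.2],
])

```text
time_s: 21.95
ee_pos: [0.519, 0.201, 0.4169]
eef_rot: [3.142, 0.0, 1.572]
force: [-0.3, -1.0, 0.1]
grip_width: 0.0566
grip_force: 0.0
```

```bash
python3 -c "
from h import *
print(ctrl.hand_in())"
```

```text
the job is handed in; nothing more can be done
None
```

I handed the job in at about 22 s, but no verdict came back: the drain arm was pushed to its stop, and the amber basket was hanging level and still in the hook with the gripper clear; I didn't check the pebbles or bystanders again after release.

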